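# Lay the tall parcel down, label up, against the stop rail

## Task

Get the tall parcel ready for scanning: push it over so that it lies flat on the grey board with its shipping label facing up, then push it along the board until its leading end (its former top) is flush against the metal stop rail. Only push: do not lift or carry the parcel, do not disturb the other things, and finish with the robot clear of everything.

Things in the scene. Friction and masses are not known exactly. Their poses are not given: they have to be found in the camera images.
- parcel: tall closed carton, 80 x 110 x 200 mm (x, y, z), 0.3 to 0.65 kg, loose, standing on end on the board. Origin: centre of its bottom end; z runs to its top end; x points out of the 110 mm wide side with the white label, which at first faces away from the rail. Pushed near the top of the label side it tips towards the rail and falls by itself past a lean of about 22 degrees
- parcel_middle (a point): centre of the parcel's volume, 100 mm from either end; axes as parcel
- parcel_top (a point): centre of the parcel's top end (200 mm from its bottom end), the end that must meet the rail; axes as parcel
- board: fixed grey board, 360 x 500 x 6 mm, on the bench. Origin: centre of its underside. An aluminium stop rail, 340 mm along x, 20 mm thick, top 46 mm above the bench, stands at its -y end, inner face at y = -215 mm. The parcel starts 310 to 410 mm from that face, about 80 mm to either side of the middle line, label towards +y within 8 degrees
- rail_face (a point): middle of the rail's inner face, 26 mm above the bench; axes as board, +y points from the rail over the board
- mini: small closed carton with a small label, 80 x 80 x 70 mm, loose on the board abreast of the parcel (within about 80 mm along the board), 160 mm to the side of it; leave it alone. Origin: centre of its underside
- tape: roll of brown tape lying flat on the board, 72 mm diameter, 45 mm high, 26 mm hole radius, loose, about 130 mm nearer the rail than the small carton; leave it alone. Origin: centre of its underside
- pencup: white plastic cup, 76 mm diameter, 100 mm high, loose on the bench beside the board; leave it alone. Origin: centre of its underside
- stapler: black stapler, 150 x 36 mm, 55 mm high, loose on the bench; leave it alone. Origin: centre of its underside
- labelroll: white roll of labels lying flat, 100 mm diameter, 60 mm high, loose on the bench; leave it alone. Origin: centre of its underside
- spray: white plastic bottle, 60 mm diameter, 150 mm high, loose on the bench; leave it alone. Origin: centre of its underside
- screwdriver: screwdriver with a red handle lying on the bench; leave it alone. Origin: on its underside, x along its length
Not all that is in view belongs to the job. What is shaped like the parcel but pink, red or turquoise is not meant.

How it is judged:
On the way, in this order (a step that is already met when the one before it is completed fails the run):
1. the parcel lies on the board with its label up (angle between parcel's own x axis and vertical below 0.1 rad and height (world z) of parcel_middle below 0.06 m), for 0.2 s.
2. its former top end is flush against the stop rail (angle between parcel's own x axis and vertical below 0.1 rad and y of parcel_top in the frame of board below -0.205 m and angle between the z axis of parcel and the y axis of board, either way round below 0.1 rad and x of parcel_top in the frame of board between -0.125 and 0.125 m and z of parcel_middle in the frame of board below 0.056 m and y of parcel_middle in the frame of board above -0.33 m), for 0.2 s.
At the end, for the whole second after the job is handed in: The parcel lies flat on the board, label up within 0.1 rad, its former top end within 10 mm of the rail's face and square to it within 0.1 rad, the middle of that end within 125 mm of the rail's middle, at rest (all of step 2 and linear speed of parcel below 0.01 m/s); the robot touches nothing.
It fails at once if the parcel is lifted off the board while upright or leaning (its middle over 130 mm above the bench) (height (world z) of parcel_middle above 0.13 m).
It fails at once if the lying parcel is lifted or carried (its middle over 80 mm above the bench) (angle between parcel's own x axis and vertical below 0.2 rad and height (world z) of parcel_middle above 0.08 m).
It fails at once if another loose thing is moved more than 20 mm (distance of any of mini, tape, pencup, stapler, labelroll, spray, screwdriver from where it was at the start of the episode above 0.02 m).
It fails at once if another standing thing is tipped over (angle between any of mini, tape, pencup, labelroll, spray, stapler's own z axis and vertical above 0.35 rad).
It also fails if it takes over 48 s, if anything falls off the work surface, if the arm or the gripper's body presses on something with over 40 N, if the wrist force passes 120 N, or if a joint passes its speed limit or range.

## Robot

A 6-joint arm with a two-finger parallel gripper is mounted at the origin on the work surface. World frame = base frame: x ahead of the robot, y to its left, z up, the work surface at z = 0. Lengths are in m, angles in rad, forces in N, time in s.
With the tool pointing down it reaches from about 0.35 to 0.975 m from the base axis. Payload 4.9 kg.
Tool frame: the origin (TCP) lies on the mounting face of the last link; the fingertips stand 173 mm ahead of it and the grasp point (between the pads) lies 155 mm ahead of it (r.grip_depth is the distance from the TCP to the grasp point, in m); x points along the fingers, y is the direction in which the jaws open and shut, and the axes are right-handed (so a half turn about x gives the same grasp; the last joint's range is limited). The gripper opens to 85 mm and grips with 20 to 120 N. Pads are 22 mm wide; open, the fingers measure 114 mm over their backs; the gripper's body (76 mm by 85 mm) begins 54 mm behind the grasp point. The pads swing forward as they close: fully open they stand 13 mm farther back than shut.
Start: joints at [1.159, 0.053, 1.613, -0, 1.476, -0.119], TCP at [0.18, 0.598, 0.405] pointing down, gripper open.
Joint ranges: [-3.01, 3.01], [-1.01, 2.22], [0.06, 2.58], [-1.02, 4.17], [0.09, 2.62], [-3.14, 3.14]. Speed limits (rad/s): [2.57, 2.57, 3.14, 3.14, 3.14, 3.14].

## Interface

Orientations are given as a unit quaternion [w, x, y, z].
In Python, from bench import sense, imaging, job, r gives the robot as it stands. The module is installed in compiled form; this text tells all that it offers.
- The arm moves only by the shell command python3 -m pendant 'ROWS' [FORCE]. ROWS is text: rows parted by semicolons, each of 7 numbers parted by spaces: the turn, a rotation vector about the tool's x, y, z in rad, then the shift along the tool's x, y, z in m, then the finger opening in m, from 0 to 0.0854. A call has 1 to 10 rows; each row is the pose to reach, as a shift and turn from the pose measured when the call began, along the tool's axes at that moment; what a row does not reach only later rows make up. A row lasts 1/8 s, in which the tool goes at most 62.5 mm and 10.7 degrees, less where a joint would pass 70% of its speed; a pose out of reach is approached as far as the arm can. A call with a gripper value outside its range is refused whole. The fingers move at their own pace and stop on an object; FORCE is the grip in N (left out, the last holds). Time passes only in rows, so rows that repeat a pose let the fingers close. It gives the time, the measured TCP pose, the force and the opening at its end, in the units of the state.
- sense(): the state, without advancing time (a new reading comes with each control period).
- imaging.camera(name): name is "scene" or "top" or "wrist"; returns a dict with "image" (400x640x3 uint8, blue, green, red), "camera_matrix" (3x3 intrinsics, pixels), "dist" ([k1, k2, p1, p2, k3] as OpenCV has them; the pictures are not rectified), "cam_to_world" (4x4, takes a point from camera to world coordinates); the wrist camera has in their place "tool_from_camera" (4x4, takes a point from camera to tool coordinates, whose origin is the TCP and whose axes are the tool frame's). Camera axes: x right, y up, looking along -z (the intrinsics and any distortion apply to the point x, -y, -z); pixel columns grow to the right and rows downward; lengths in m; the calibration is good to about 2 mm. A picture is of the moment at which its call begins: read the wrist's pose just before it. There is no depth.
- job.job_done(): hands the job in, once; it reports no verdict.
The state is a dict: "time_s": time; "joints": joint angles; "joint_velocities": joint speeds; "joint_efforts": joint torques, N m; "eef_pos": TCP position; "tool_rot": TCP orientation; "ft_force": force on the tool from outside, world axes, zero at the start; "wrist_torque": the same for the moment, N m; "width": finger opening in m.
Only numpy, scipy, OpenCV 4.12 (cv2) and the standard library are available. Lean on these libraries where they do the work, as an engineer would, in place of code of your own. Each camera call takes 0.05 s, during which the arm holds its last target.

## Working session

There is one attempt and no reset: what is moved stays moved. The work goes in short steps, Python scripts to look and compute and a shell command to move; the robot and the scene stay as the last step left them, time stands still between calls to the robot, and variables do not carry over. Pictures are saved under pics/ and viewed, and the job is handed in when it is done.

```bash
mkdir -p pics
python3 - <<'E'
from bench import sense, imaging, job, r
import cv2,numpy as np
s=sense();print({k:np.round(v,3).tolist() for k,v in s.items()})
for n in("scene","top","wrist"):
    c=imaging.camera(n);cv2.imwrite(f"pics/{n}0.png",c["image"])
    print(n,c["camera_matrix"].round(1).tolist(),np.round(c["dist"],4),c.get("cam_to_world",c.get("tool_from_camera")).round(4).tolist())
E
```

```text
{'time_s': 0.0, 'joints': [1.159, 0.053, 1.614, -0.0, 1.476, -0.119], 'joint_velocities': [0.002, 0.0, 0.001, -0.001, 0.001, 0.0], 'joint_efforts': [0.003, -39.367, -37.019, 0.0, 0.007, -0.0], 'eef_pos': [0.18, 0.598, 0.403], 'tool_rot': [0.699, 0.102, 0.7, -0.104], 'ft_force': [0.448, -0.309, -0.09], 'wrist_torque': [-0.03, -0.032, 0.016], 'width': 0.085}
scene [[483.6, 0.0, 317.9], [0.0, 483.6, 201.6], [0.0, 0.0, 1.0]] [0.0106 0.     0.     0.     0.    ] [[0.2465, -0.5254, 0.8144, 1.5781], [0.969, 0.1173, -0.2176, -0.2869], [0.0188, 0.8428, 0.538, 0.8915], [0.0, 0.0, 0.0, 1.0]]
top [[412.8, 0.0, 315.2], [0.0, 412.8, 198.3], [0.0, 0.0, 1.0]] [-0.1099  0.      0.      0.      0.    ] [[-0.0051, 0.9979, -0.0644, 0.3868], [-0.9997, -0.0066, -0.0235, -0.0141], [-0.0238, 0.0643, 0.9976, 1.4933], [0.0, 0.0, 0.0, 1.0]]
wrist [[345.1, 0.0, 315.0], [0.0, 345.1, 201.2], [0.0, 0.0, 1.0]] [-0.0582  0.      0.      0.      0.    ] [[0.0007, 0.3156, -0.9489, 0.0314], [1.0, 0.0003, 0.0009, -0.0002], [0.0005, -0.9489, -0.3156, -0.0805], [0.0, 0.0, 0.0, 1.0]]
```

View pics/scene0.png

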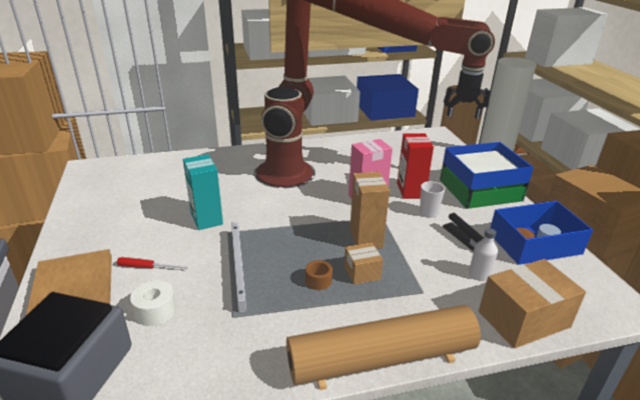

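View pics/top0.png

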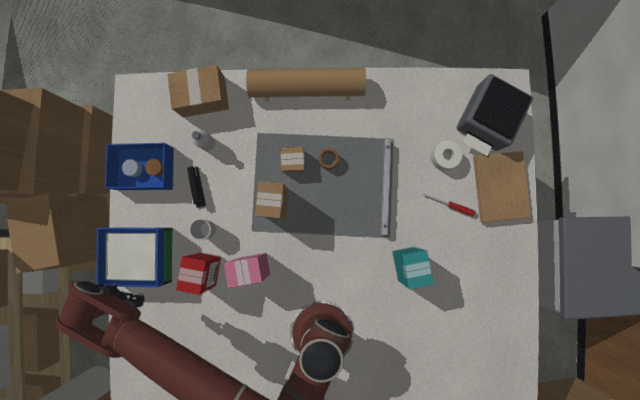

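View pics/wrist0.png

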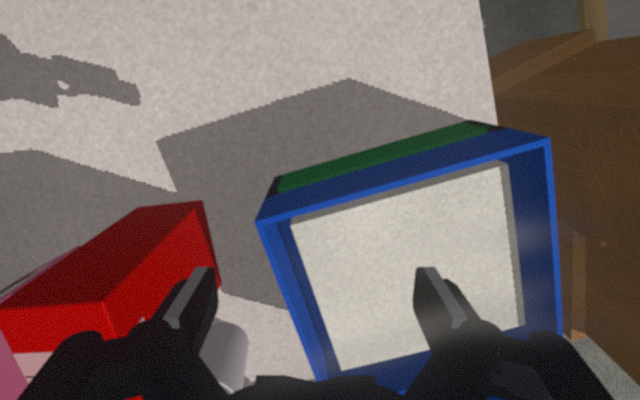

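The top view shows the board at cols 253–393, rows 134–237, with the rail on the right (world −y). The parcel top is near (270,200), the mini at (292,159), the tape at (329,158) and the cup at (202,230). Next I'll measure these more precisely.

```bash
cat > h.py <<'E'
from bench import sense, imaging, job, r
import cv2,numpy as np
from scipy.spatial.transform import Rotation as R
def ray(c,px):
    p=cv2.undistortPoints(np.array([[px]],float),c["camera_matrix"],np.array(c["dist"],float))[0,0]
    T=c["cam_to_world"]; d=T[:3,:3]@np.array([p[0],-p[1],-1.]); return T[:3,3],d
def onz(c,px,z):
    o,d=ray(c,px); return (o+d*(z-o[2])/d[2])
def proj(c,P):
    T=c["cam_to_world"]; q=T[:3,:3].T@(np.array(P)-T[:3,3]); q=np.array([q[0],-q[1],-q[2]])
    return cv2.projectPoints(q[None],np.zeros(3),np.zeros(3),c["camera_matrix"],np.array(c["dist"],float))[0][0,0]
E
python3 - <<'E'
from h import *
c=imaging.camera("top");im=c["image"]
cr=im[120:250,170:410];cv2.imwrite("pics/topz.png",cv2.resize(cr,None,fx=3.3,fy=3.3,interpolation=cv2.INTER_CUBIC))
c=imaging.camera("scene");im=c["image"]
cr=im[120:320,210:480];cv2.imwrite("pics/scz.png",cv2.resize(cr,None,fx=2.9,fy=2.9,interpolation=cv2.INTER_CUBIC))
E
```

```text
(no output)
```

View pics/topz.png

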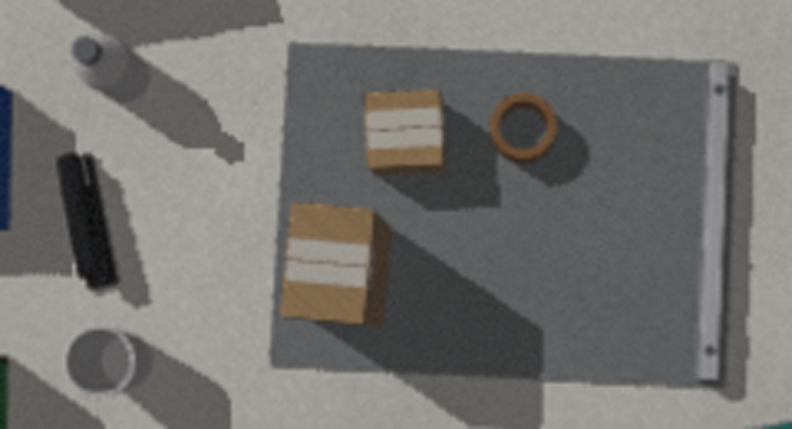

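View pics/scz.png

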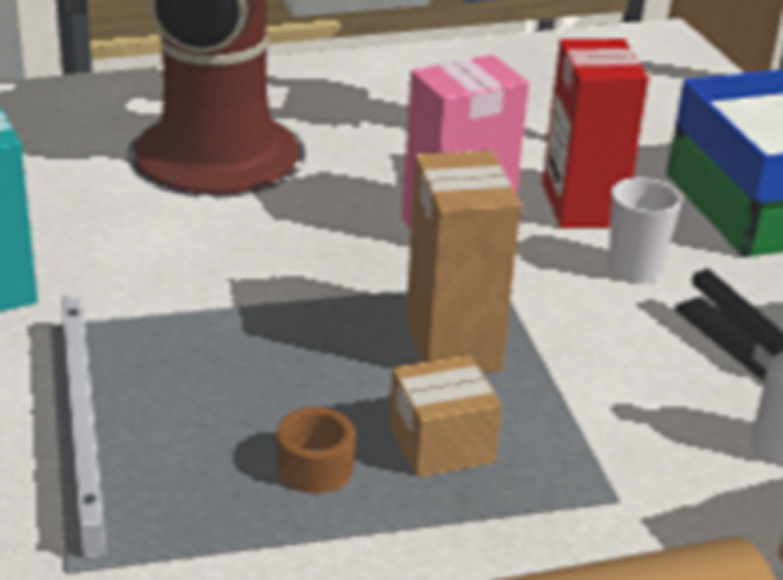

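The zoomed views show these zoom pixels:
- Parcel top corners: (291,204), (374,209), (363,323), (281,317).
- Rail inner top edge: (711,62) to (697,379).
- Mini: (365,92) to (443,168).

The parcel stands clear of the mini and the tape.

Run:
```python
from h import *
c=imaging.camera("top")
Z=lambda u,v:((u+.5)/3.3-.5+170,(v+.5)/3.3-.5+120)
def P(l,n,z):
    a=np.array([onz(c,Z(*p),z) for p in l]);print(n,a[:,:2].round(3).tolist(),'mean',a.mean(0)[:2].round(3));return a
b=P([(289,43),(271,367)],'board +y edge',.006)
ra=P([(711,62),(697,379)],'rail face',.046)
p=P([(291,204),(374,209),(363,323),(281,317)],'parcel top',.206)
P([(365,92),(441,90),(443,166),(369,170)],'mini top',.076)
P([(523,126)],'tape',.051)
P([(102,360)],'cup',.1)
P([(60,155),(118,288)],'stapler',.055);P([(86,49)],'spray',.15)
def ang(a,b):d=b-a;return np.degrees(np.arctan2(d[1],d[0]))
print('rail dir x',ang(ra[1],ra[0]),'board',ang(b[1],b[0]))
print('parcel wide',ang(p[3],p[0]),ang(p[2],p[1]),'depth edges',ang(p[1],p[0]),ang(p[2],p[3]),np.linalg.norm(p[0]-p[3]),np.linalg.norm(p[0]-p[1]))
```

```text
board +y edge [[0.726, 0.233], [0.366, 0.251]] mean [0.546 0.242]
rail face [[0.692, -0.23], [0.352, -0.209]] mean [ 0.522 -0.219]
parcel top [[0.524, 0.197], [0.519, 0.117], [0.411, 0.128], [0.417, 0.206]] mean [0.468 0.162]
mini top [[0.657, 0.14], [0.658, 0.06], [0.577, 0.058], [0.574, 0.136]] mean [0.616 0.098]
tape [[0.623, -0.026]] mean [ 0.623 -0.026]
cup [[0.375, 0.412]] mean [0.375 0.412]
stapler [[0.596, 0.475], [0.452, 0.409]] mean [0.524 0.442]
spray [[0.691, 0.418]] mean [0.691 0.418]
rail dir x -3.480780075092732 board -2.8639137719934546
parcel wide -4.857512190663832 -5.519212337813424 depth edges 86.06926633740382 85.58887481353769 0.10822381382460751 0.07979336983473609
```

```bash
cat >> h.py <<'E'
def plan(target,yaw):
    """target tcp, tool x down, tool y along world (cos yaw, sin yaw); prints rotvec+shift in tool axes"""
    s=sense();A=R.from_quat(np.roll(s["tool_rot"],-1)).as_matrix()
    y=np.array([np.cos(yaw),np.sin(yaw),0]);x=np.array([0,0,-1.]);z=np.cross(x,y)
    B=np.stack([x,y,z],1); rv=R.from_matrix(A.T@B).as_rotvec()
    sh=A.T@(np.array(target)-s["eef_pos"])
    print("pos",np.round(s["eef_pos"],4),"rv",rv.round(4),np.degrees(np.linalg.norm(rv)).round(1),"shift",sh.round(4),"F",np.round(s["ft_force"],2),"w",round(float(s["width"]),4),"t",s["time_s"])
    return A
E
python3 - <<'E'
from h import *
a=np.radians(-4.0)
print(plan([.473,.29,.48],a).round(3))
plan([.473,.29,.48],a+np.pi)
plan([.473,.28,.365],a)
E
```

```text
pos [0.1804 0.5983 0.4043] rv [1.3478e+00 4.0000e-04 6.0000e-04] 77.2 shift [-0.0756 -0.2108  0.3692] F [-0.14 -0.11  0.51] w 0.0856 t 0.3
[[-0.     0.289  0.957]
 [-0.001  0.957 -0.289]
 [-1.    -0.001 -0.   ]]
pos [0.1804 0.5983 0.4043] rv [-1.7938e+00 -6.0000e-04  5.0000e-04] 102.8 shift [-0.0756 -0.2108  0.3692] F [-0.14 -0.11  0.51] w 0.0856 t 0.3
pos [0.1804 0.5983 0.4043] rv [1.3478e+00 4.0000e-04 6.0000e-04] 77.2 shift [ 0.0394 -0.2203  0.372 ] F [-0.14 -0.11  0.51] w 0.0856 t 0.3
```

```bash
python3 -m pendant '0.1 0 0 -0.06 0 0 0.04; 0.3 0 0 -0.075 -0.02 0.04 0.04; 0.5 0 0 -0.075 -0.05 0.09 0.04; 0.67 0 0 -0.075 -0.08 0.14 0.04; 0.85 0 0 -0.075 -0.11 0.19 0.04; 1.02 0 0 -0.075 -0.14 0.24 0.04; 1.19 0 0 -0.075 -0.17 0.30 0.04; 1.348 0 0 -0.075 -0.21 0.35 0.04; 1.348 0 0 -0.075 -0.211 0.369 0.04; 1.348 0 0 -0.075 -0.211 0.369 0.04'
python3 - <<'E'
from h import *
plan([.473,.27,.355],np.radians(-4))
for n in("top","wrist"):
    c=imaging.camera(n);cv2.imwrite(f"pics/{n}1.png",c["image"])
E
```

```text
time_s: 1.55
eef_pos: [0.4738, 0.2893, 0.4791]
tool_rot: [-0.482, -0.517, -0.482, 0.518]
ft_force: [0.4, 1.2, 0.2]
width: 0.0402
pos [0.4738 0.2893 0.4791] rv [-0.0013  0.0005  0.001 ] 0.1 shift [0.1241 0.0007 0.0192] F [0.44 1.19 0.15] w 0.0402 t 1.55
```

View pics/wrist1.png

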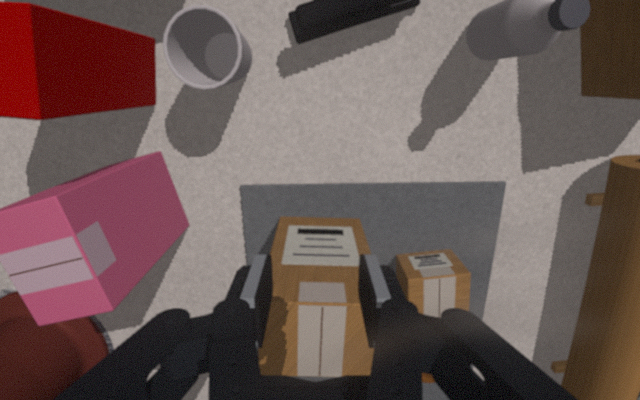

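The wrist view shows the label on the side facing the camera (+y), and the parcel centred between the fingers. I'll lower behind the parcel first, then push.

```bash
python3 -m pendant '0 0 0 0.06 0 0.02 0.04; 0 0 0 0.12 0 0.02 0.04; 0 0 0 0.124 0 0.03 0.04; 0 0 0 0.124 0 0.03 0.04'
python3 - <<'E'
from h import *
plan([.470,.13,.355],np.radians(-4))
E
```

```text
time_s: 2.15
eef_pos: [0.4702, 0.2611, 0.3571]
tool_rot: [0.483, 0.517, 0.483, -0.516]
ft_force: [0.2, 0.6, 1.3]
width: 0.0402
pos [0.4702 0.2611 0.3571] rv [ 0.0024 -0.0006 -0.0006] 0.1 shift [0.002  0.0086 0.1309] F [0.18 0.57 1.31] w 0.0402 t 2.15
```

```bash
python3 -m pendant '0 0 0 0.002 0 0.015 0.04; 0 0 0 0.002 0 0.03 0.04; 0 0 0 0.002 0 0.04 0.04; 0 0 0 0.002 0 0.048 0.04; 0 0 0 0.002 0 0.056 0.04; 0 0 0 0.002 0 0.064 0.04; 0 0 0 0.002 0 0.072 0.04; 0 0 0 0.002 0 0.08 0.04'
python3 - <<'E'
from h import *
plan([.470,.13,.355],np.radians(-4))
c=imaging.camera("scene");cv2.imwrite("pics/s2.png",c["image"])
E
```

```text
time_s: 3.15
eef_pos: [0.4648, 0.1809, 0.3549]
tool_rot: [0.483, 0.517, 0.483, -0.516]
ft_force: [-0.3, 0.6, -0.0]
width: 0.0401
pos [0.4648 0.1809 0.3549] rv [ 0.0026 -0.0004 -0.0004] 0.2 shift [-0.0001  0.0086  0.0504] F [-0.34  0.55 -0.05] w 0.0401 t 3.15
```

View pics/s2.png

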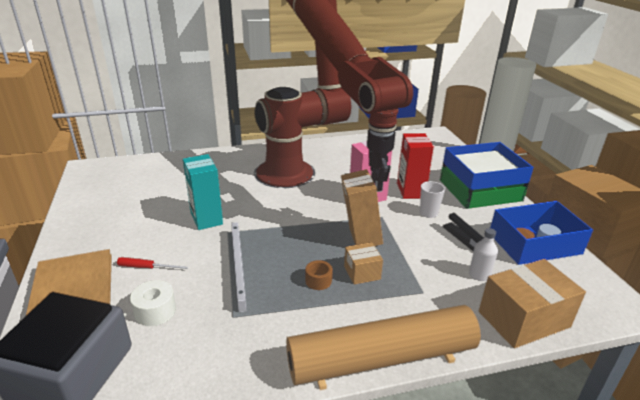

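The parcel now leans towards the rail by about 10° (top at (358,178)), with its base still in place. I'll keep pushing.

```bash
python3 -m pendant '0 0 0 0 0 0.008 0.04; 0 0 0 0 0 0.016 0.04; 0 0 0 0 0 0.024 0.04; 0 0 0 0 0 0.032 0.04; 0 0 0 0 0 0.04 0.04; 0 0 0 0 0 0.046 0.04; 0 0 0 0 0 0.05 0.04; 0 0 0 0 0 0.05 0.04; 0 0 0 0 0 0.05 0.04; 0 0 0 0 0 0.05 0.04'
python3 - <<'E'
from h import *
plan([.470,.13,.355],np.radians(-4))
c=imaging.camera("scene");cv2.imwrite("pics/s3.png",c["image"])
E
```

```text
time_s: 4.45
eef_pos: [0.4614, 0.1305, 0.3548]
tool_rot: [-0.483, -0.517, -0.483, 0.517]
ft_force: [-0.4, -0.1, 1.1]
width: 0.0397
pos [0.4614 0.1305 0.3548] rv [ 0.0024  0.0006 -0.0003] 0.1 shift [-0.0001  0.0086 -0.0001] F [-0.4  -0.05  1.1 ] w 0.0397 t 4.45
```

View pics/s3.png

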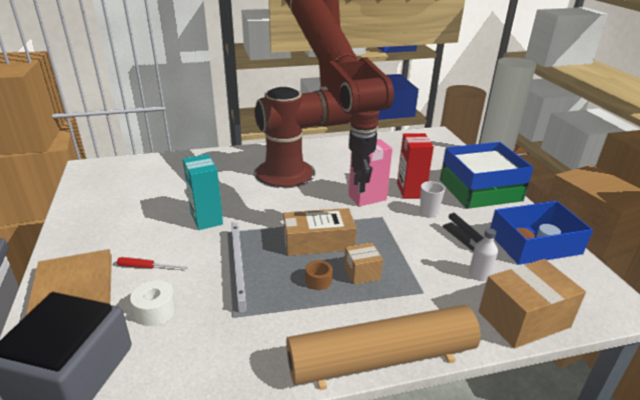

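The parcel has fallen flat with its label up, around (320,232). I'll back away and measure it.

```bash
python3 -m pendant '0 0 0 0 0 -0.05 0.06; 0 0 0 0 0 -0.1 0.06; 0 0 0 0 0 -0.12 0.06; 0 0 0 0 0 -0.12 0.06'
python3 - <<'E'
from h import *
plan([.470,.13,.355],np.radians(-4))
c=imaging.camera("top");im=c["image"]
cr=im[120:250,240:410];cv2.imwrite("pics/t4.png",cv2.resize(cr,None,fx=4.5,fy=4.5,interpolation=cv2.INTER_CUBIC))
E
```

```text
time_s: 5.0
eef_pos: [0.4694, 0.251, 0.3546]
tool_rot: [-0.484, -0.516, -0.483, 0.516]
ft_force: [0.9, -0.2, -0.2]
width: 0.0601
pos [0.4694 0.251  0.3546] rv [0.0045 0.0013 0.0001] 0.3 shift [-0.0002  0.0085  0.1207] F [ 0.87 -0.2  -0.24] w 0.0601 t 5.0
```

View pics/t4.png

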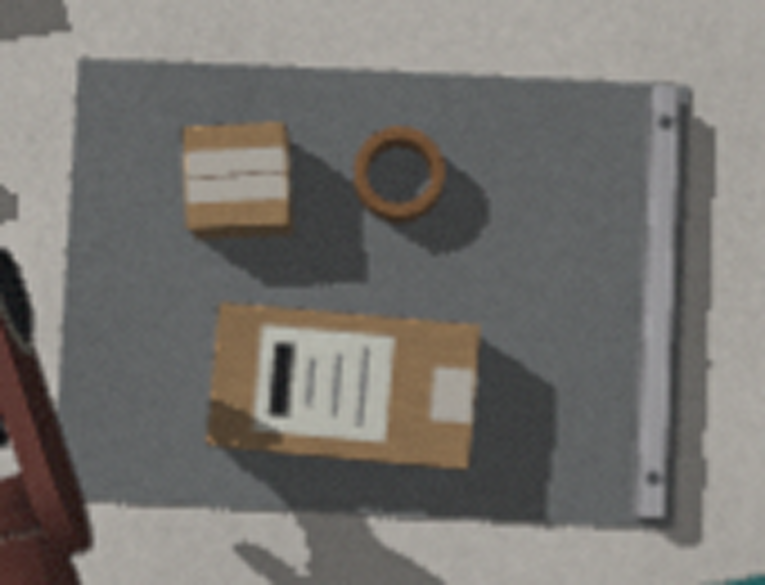

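The parcel's upper face has corners at (219,304), (480,324), (468,468) and (205,446) in the zoom. It lies straight towards the rail and the tape is untouched.

Run:
```python
from h import *
c=imaging.camera("top")
Z=lambda p:((p[0]+.5)/4.5-.5+240,(p[1]+.5)/4.5-.5+120)
a=np.array([onz(c,Z(p),.086) for p in [(219,304),(480,324),(468,468),(205,446)]])[:,:2]
f=np.array([onz(c,Z(p),.046) for p in [(653,85),(638,518)]])[:,:2]
print(a.round(3).tolist(),a.mean(0),f.round(3).tolist(),f.mean(0))
ax=(a[0]+a[3]-a[1]-a[2])/2; L=np.linalg.norm(ax);ax/=L;print('axis',ax,L,'dev from +y deg',np.degrees(np.arctan2(ax[0],ax[1])))
d=f[0]-f[1];d/=np.linalg.norm(d);n=np.array([-d[1],d[0]]);print('rail n',n,np.degrees(np.arctan2(n[0],n[1])))
m=a.mean(0);top=m-ax*.1;bot=m+ax*.1
print('top',top,'gap',(top-f.mean(0))@n,'lateral',(top-f.mean(0))@d,'bottom',bot)
plan([bot[0]+ax[0]*.06,bot[1]+ax[1]*.06,.215],np.radians(-4))
```

```text
[[0.517, 0.111], [0.5, -0.087], [0.391, -0.077], [0.409, 0.122]] [0.45403669 0.01721811] [[0.692, -0.228], [0.351, -0.211]] [ 0.52148429 -0.21942144]
axis [0.08615296 0.99628192] 0.19961153990552824 dev from +y deg 4.942328100449342
rail n [0.05124726 0.998686  ] 2.9375383322025463
top [ 0.44542139 -0.08241008] gap 0.13293331697055502 lateral -0.0829844068308821 bottom [0.46265198 0.11684631]
pos [0.4695 0.2497 0.3546] rv [0.0022 0.0014 0.0001] 0.2 shift [0.1397 0.0033 0.0728] F [-0.26  0.39  0.17] w 0.06 t 5.1
```

```bash
python3 -m pendant '0 0 0 0.05 0.003 0.02 0.06; 0 0 0 0.10 0.003 0.04 0.06; 0 0 0 0.135 0.003 0.06 0.06; 0 0 0 0.140 0.003 0.065 0.06; 0 0 0 0.140 0.003 0.065 0.06'
python3 - <<'E'
from h import *
plan([.456,-.005,.215],np.radians(-3.5))
c=imaging.camera("scene");cv2.imwrite("pics/s5.png",c["image"])
E
```

```text
time_s: 5.72
eef_pos: [0.4686, 0.1838, 0.2157]
tool_rot: [0.483, 0.517, 0.482, -0.517]
ft_force: [0.5, 0.6, 0.0]
width: 0.0599
pos [0.4686 0.1838 0.2157] rv [-0.0082  0.0009 -0.0012] 0.5 shift [0.0009 0.0005 0.1893] F [0.46 0.61 0.01] w 0.0599 t 5.725
```

View pics/s5.png

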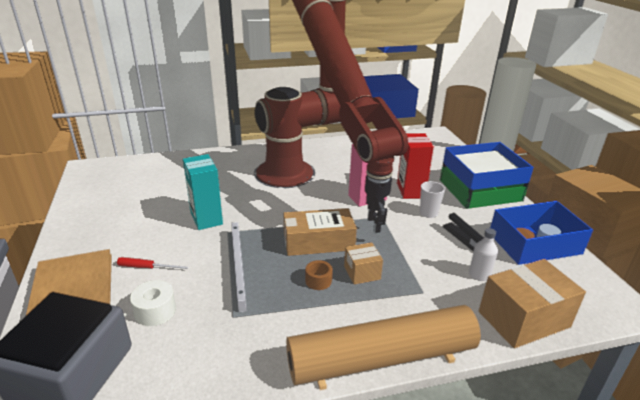

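The fingers are behind the parcel's bottom end at (378,225), clear of the mini. I'll push most of the way, at about 100 mm/s.

```bash
python3 -m pendant '0 0 0 0.001 0 0.03 0.06; 0 0 0 0.001 0 0.05 0.06; 0 0 0 0.001 0 0.063 0.06; 0 0 0 0.001 0 0.076 0.06; 0 0 0 0.001 0 0.089 0.06; 0 0 0 0.001 0 0.102 0.06; 0 0 0 0.001 0 0.115 0.06; 0 0 0 0.001 0 0.128 0.06; 0 0 0 0.001 0 0.141 0.06; 0 0 0 0.001 0 0.15 0.06'
python3 - <<'E'
from h import *
plan([.456,-.005,.215],np.radians(-3.5))
E
python3 - <<'E'
from h import *
c=imaging.camera("top");im=c["image"]
cr=im[120:250,240:410];cv2.imwrite("pics/t6.png",cv2.resize(cr,None,fx=4.5,fy=4.5,interpolation=cv2.INTER_CUBIC))
E
```

```text
time_s: 7.02
eef_pos: [0.4601, 0.0351, 0.218]
tool_rot: [0.484, 0.519, 0.481, -0.514]
ft_force: [1.0, 6.3, 4.5]
width: 0.06
pos [0.4601 0.0351 0.218 ] rv [-0.0072 -0.0019 -0.0076] 0.6 shift [ 0.0029 -0.0014  0.0403] F [1.04 6.29 4.51] w 0.06 t 7.025
```

View pics/t6.png

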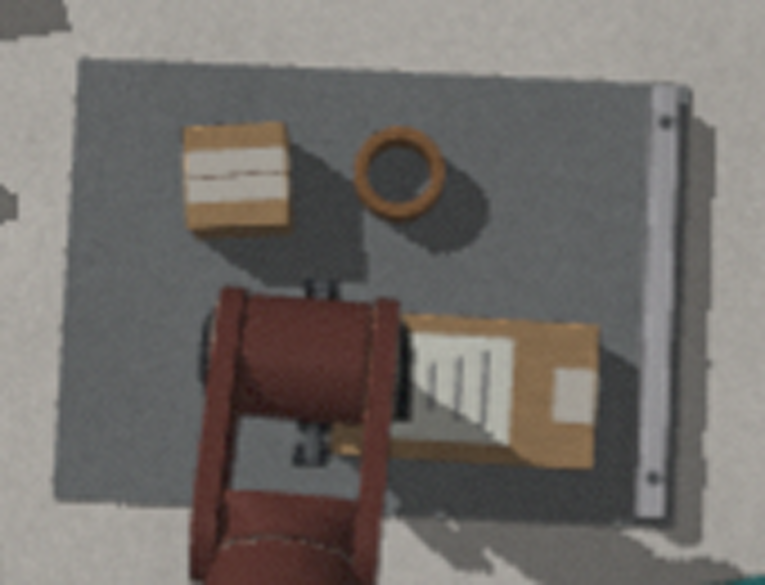

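The parcel's far end is now at (600,325) to (593,468), nearly parallel to the rail. I'll work out the remaining gap.

Run:
```python
from h import *
c=imaging.camera("top")
Z=lambda p:((p[0]+.5)/4.5-.5+240,(p[1]+.5)/4.5-.5+120)
f=np.array([onz(c,Z(p),.046) for p in [(653,85),(638,518)]])[:,:2];d=f[0]-f[1];d/=np.linalg.norm(d);n=np.array([-d[1],d[0]])
a=np.array([onz(c,Z(p),.086) for p in [(600,325),(593,468)]])[:,:2]
print(a,(a-f.mean(0))@n,(a-f.mean(0))@d)
```

```text
[[ 0.49863205 -0.17841111]
 [ 0.39025721 -0.17166315]] [0.03978533 0.04097051] [-0.02492387 -0.13350212]
```

```bash
python3 -m pendant '0 0 0 0.001 0 0.008 0.06; 0 0 0 0.002 0 0.015 0.06; 0 0 0 0.002 0 0.022 0.06; 0 0 0 0.002 0 0.028 0.06; 0 0 0 0.002 0 0.033 0.06; 0 0 0 0.002 0 0.036 0.06; 0 0 0 0.002 0 0.039 0.06; 0 0 0 0.002 0 0.041 0.06'
python3 - <<'E'
from h import *
plan([.456,-.005,.215],np.radians(-3.5))
c=imaging.camera("top");im=c["image"]
cr=im[120:250,240:410];cv2.imwrite("pics/t7.png",cv2.resize(cr,None,fx=4.5,fy=4.5,interpolation=cv2.INTER_CUBIC))
E
```

```text
time_s: 8.12
eef_pos: [0.4573, -0.0056, 0.2159]
tool_rot: [0.484, 0.52, 0.481, -0.514]
ft_force: [-0.4, 14.1, 5.2]
width: 0.0601
pos [ 0.4573 -0.0056  0.2159] rv [-0.0079 -0.0036 -0.0075] 0.7 shift [ 0.0009 -0.0013 -0.0005] F [-0.38 14.13  5.19] w 0.0601 t 8.125
```

View pics/t7.png

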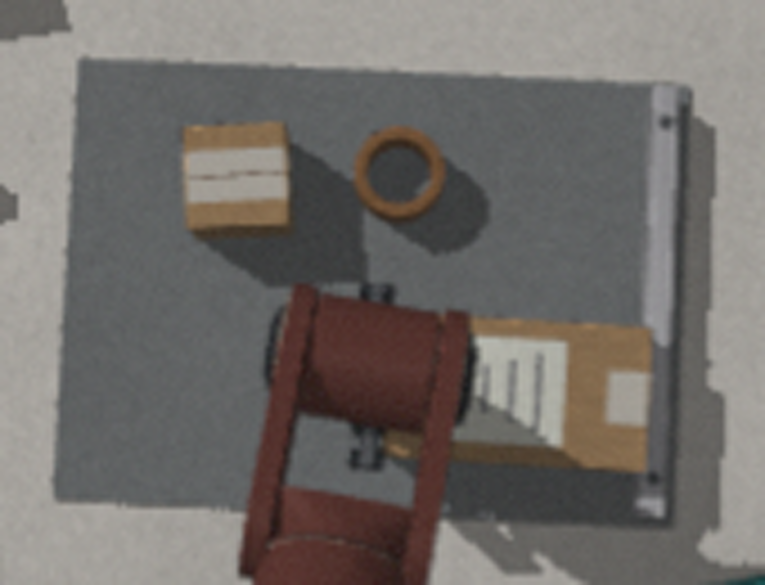

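The far end is at the rail (col 651) and the force has risen from 6 N to 14 N. I'll press gently a little further to seat it.

```bash
python3 -m pendant '0 0 0 0 0 0.001 0.06; 0 0 0 0 0 0.002 0.06; 0 0 0 0 0 0.003 0.06; 0 0 0 0 0 0.003 0.06'
python3 - <<'E'
from h import *
plan([.456,-.005,.215],np.radians(-3.5))
E
```

```text
time_s: 8.68
eef_pos: [0.457, -0.0066, 0.216]
tool_rot: [0.482, 0.521, 0.483, -0.512]
ft_force: [-0.4, 16.1, 4.1]
width: 0.0599
pos [ 0.457  -0.0066  0.216 ] rv [-0.0072 -0.0105 -0.0069] 0.8 shift [ 0.001  -0.0011 -0.0015] F [-0.44 16.13  4.06] w 0.0599 t 8.675
```

It has stalled against the rail at 16 N. I'll retreat straight back and then up.

```bash
python3 -m pendant '0 0 0 0 0 -0.03 0.06; 0 0 0 0 0 -0.08 0.06; 0 0 0 0 0 -0.12 0.06; 0 0 0 -0.06 0 -0.16 0.06; 0 0 0 -0.12 0 -0.22 0.06; 0 0 0 -0.18 0 -0.26 0.06; 0 0 0 -0.2 0 -0.28 0.06; 0 0 0 -0.2 0 -0.28 0.06; 0 0 0 -0.2 0 -0.28 0.06'
python3 - <<'E'
from h import *
plan([.456,-.005,.215],np.radians(-3.5))
c=imaging.camera("top");im=c["image"]
cr=im[120:250,240:410];cv2.imwrite("pics/t8.png",cv2.resize(cr,None,fx=4.5,fy=4.5,interpolation=cv2.INTER_CUBIC))
c=imaging.camera("scene");cr=c["image"][120:320,210:480];cv2.imwrite("pics/s8.png",cv2.resize(cr,None,fx=2.9,fy=2.9,interpolation=cv2.INTER_CUBIC))
E
```

```text
time_s: 9.8
eef_pos: [0.4745, 0.2706, 0.4182]
tool_rot: [0.482, 0.521, 0.483, -0.513]
ft_force: [-0.5, -1.3, -0.7]
width: 0.0599
pos [0.4745 0.2706 0.4182] rv [-0.0066 -0.009  -0.0066] 0.7 shift [ 0.2008 -0.0012  0.278 ] F [-0.54 -1.33 -0.75] w 0.0599 t 9.8
```

View pics/t8.png

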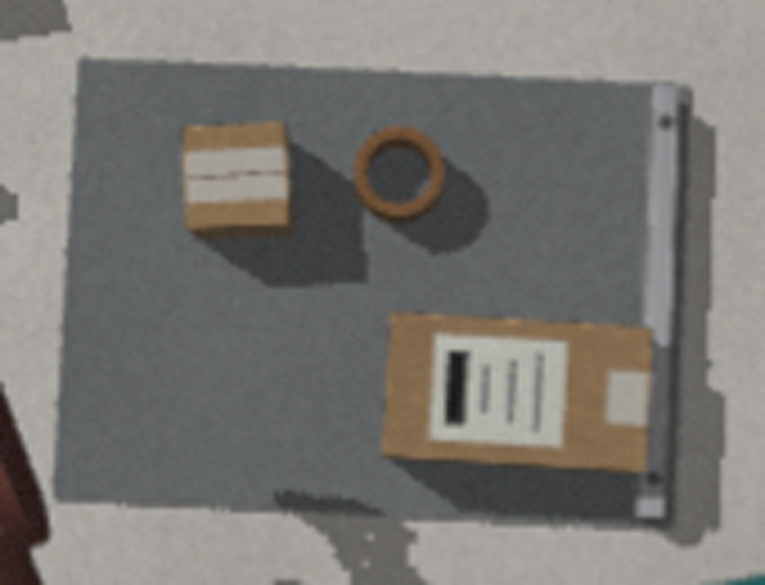

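View pics/s8.png

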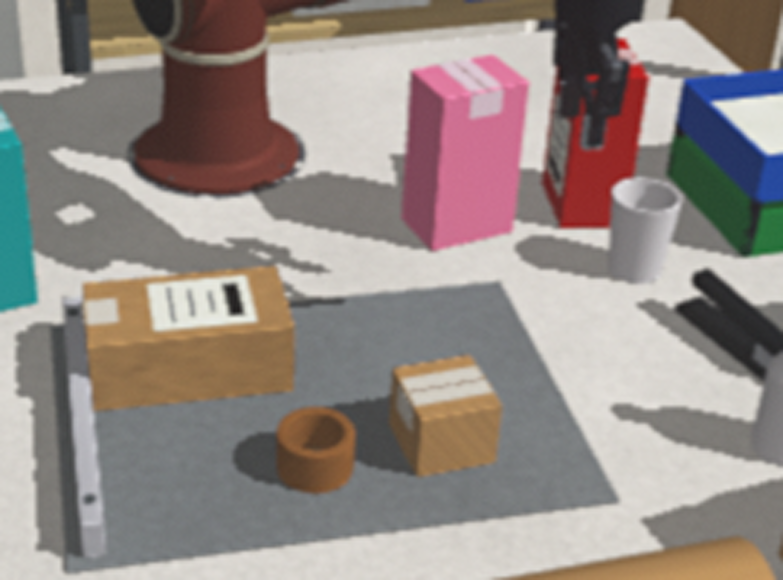

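The parcel lies label up against the rail, with its upper-face corners at (390,313), (652,326), (643,470) and (383,458). The mini and tape are where they were. Last, I'll measure the result.

Run:
```python
from h import *
c=imaging.camera("top")
Z=lambda p:((p[0]+.5)/4.5-.5+240,(p[1]+.5)/4.5-.5+120)
f=np.array([onz(c,Z(p),.046) for p in [(653,85),(638,518)]])[:,:2];d=f[0]-f[1];d/=np.linalg.norm(d);n=np.array([-d[1],d[0]])
a=np.array([onz(c,Z(p),.086) for p in [(390,313),(652,326),(643,470),(383,458)]])[:,:2]
print((a-f.mean(0))@n,(a-f.mean(0))@d)
ax=(a[0]+a[3]-a[1]-a[2]);print(np.degrees(np.arctan2(*ax)-np.arctan2(*n)))
```

```text
[0.19951999 0.00023238 0.0030874  0.19990781] [-0.02288428 -0.02391361 -0.13334384 -0.13309622]
0.1847053093184046
```

The gap is 0–3 mm, it is square within 0.2°, and the lateral offset is −78 mm, all inside the limits. I'm handing in.

Run:
```python
from bench import job
print(job.job_done())
```

```text
the job is handed in; nothing more can be done
None
```

I tipped the parcel over by pushing high on its label side. I then pushed its bottom end with two partly open fingers until it stalled against the rail at about 16 N. Finally I backed off, raised the arm and handed the job in at about 10 s; no verdict was reported.

- **Parcel:** the last top-camera check showed it label up, with its former top end 0–3 mm from the rail face (camera calibration is good to about 2 mm). It is square to the rail within about 0.2° and 78 mm to the side of the rail's middle.
- **Other things:** the mini and tape look unmoved in before and after pictures. I did not re-measure the cup, stapler, label roll, spray and screwdriver at the end, but the fingers never went near them.
- **Robot:** it finished clear of everything, with the fingertips about 245 mm above the bench.

No check failed or disagreed.

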